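# Release a carton from a spring-gated dispenser and put it in the desk tray

## Robot

A 6-joint arm with a two-finger parallel gripper is mounted at the origin on the work surface; the furniture and walls round the work are solid. World frame = base frame: x ahead of the robot, y to its left, z up, the work surface at z = 0. Lengths are in mm, angles in rad, forces in N, time in s.
With the tool pointing down it reaches from about 275 to 725 mm from the base axis. Payload 15.9 kg.
Tool frame: the origin (TCP) lies on the centre line of the jaws, within the pads' length; the fingertips stand 19 mm ahead of it and the grasp point (between the pads) is the TCP (bot.tip_reach is the distance from the TCP to the fingertips, in mm); z points along the fingers, y is the line along which they close (so a half turn about z gives the same grasp; the last joint's range is limited). The gripper opens to 85 mm and grips with 20 to 120 N. Pads are 22 mm wide; open, the fingers measure 114 mm over their backs; the gripper's body (76 mm by 85 mm) begins 54 mm behind the grasp point. The pads swing forward as they close: fully open they stand 13 mm farther back than shut.
Start: joints at [1.199, 0.213, -0.034, 1.323, 0, 1.571], TCP at [181.64, 465.825, 250.306] pointing down, gripper open.
Joint ranges: [-2.98, 2.98], [-0.74, 1.72], [-1.14, 1.35], [-2.1, 2.04], [-1.57, 1.44], [-3.14, 3.14]. Speed limits (rad/s): [1.89, 1.89, 2.39, 2.57, 3.14, 3.14].

## Interface

Orientations are given as a unit quaternion [w, x, y, z].
In Python, from station import bot, effector, kin, imaging gives the robot as it stands. The module is installed in compiled form; this text tells all that it offers. Calls block until the motion is done:
- bot.reach(position, orientation): joint-space move of the TCP to a pose.
- bot.servo_line(position, orientation=None, vel=150): straight line of the TCP; orientation=None keeps the orientation; vel is the mean speed in mm/s.
- bot.goto_joints(angles): joint-space move.
- effector.command_gripper(opening): finger opening in mm; the grip force is fixed at half the most; returns when the fingers have stopped.
- bot.wait(seconds).
- kin.solve_ik(position, orientation): joint angles nearest the present ones, or None.
- bot.state(): the state.
- imaging.camera(name): name is "scene" or "top"; returns a dict with "color" (384x512x3 uint8, blue, green, red), "fx", "fy", "cx", "cy" (pixels), "k1" (the pictures are not rectified: a ray, as slopes to the right and down, at radius r is drawn at 1 + k1 r^2 times it, then the intrinsics apply), "pose" (4x4, takes a point from camera to world coordinates). Camera axes: x right, y down, z forward; pixel columns grow to the right and rows downward; lengths in mm; the calibration is good to about 2 mm. A picture is of the moment at which its call begins. There is no depth.
A pose or a line that the arm cannot do raises bot.Unreachable and nothing moves.
- bot.sign_off(): hands the job in; it is judged then, once.
The state is a dict: "clock": time; "joint_pos": joint angles; "qd": joint speeds; "tau": joint torques, N m; "ee_pos": TCP position; "eef_rot": TCP orientation; "wrist_force": force on the tool from outside, world axes, zero at the start; "torque": the same for the moment, N m; "finger_gap": finger opening in mm; "finger_force": force on a finger pad.
Only numpy, scipy, OpenCV 4.12 (cv2) and the standard library are available. Lean on these libraries where they do the work, as an engineer would, in place of code of your own. Each camera call takes 0.05 s, during which the arm holds its last target. There are 200 camera calls.

## Task

Get the longer, taller carton out of its sloping dispenser: pull the black knob of that dispenser's spring-loaded gate straight up to its stop, keep it there until the carton has slid down into the catch tray, and lead the gate back down until it is fully shut, without letting it snap. Then take the carton from the catch tray and set it down gently, flat and right way up, inside the low black tray on the desk, its long side along the tray's. Leave the other dispenser with its shorter carton, and the standing glue stick, as they are.

Things in the scene. Friction and masses are not known exactly. Their poses are not given: they have to be found in the camera images.
- long_carton: Small supply carton, white and blue, closed and rigid: 55 (x) x 120 (y) x 40 (z) mm, about 0.12 kg. Origin at the centre of its underside, z up through its top. It starts lying on a dispenser's slope, leaning against the gate, its y axis pointing down the lane.
- short_carton: Box of staples, red and white: 42 (x) x 88 (y) x 27 (z) mm, origin at the centre of its underside; lies in the other dispenser. To be left alone.
- dispenser_long: Grey gravity dispenser, dark gate posts, fixed; 86 mm wide, 326 long. Origin on the desk under the gate's middle; x points up the slope to the back, y across. A slippery 30 degree lane, 68 mm clear, comes down towards -x. Gate posts and bridge 96 mm high, lane's back end 150. Holds the longer carton; may be the left or the right one.
- dispenser_short: The same kind of dispenser, identical in shape and size, holding the shorter carton. To be left alone.
- gate_long (a joint): Height in m of that dispenser's gate: 0 shut, 0.055 at its upper stop. A plate sliding straight up; a spring draws it down with 5 N when shut to 10 N at the stop, plus 1.5 N weight and light damping; let go, it falls shut. With the gate at its stop the carton slides out by itself within about a second and rests level in the catch tray.
- gate_long_knob (a point): Centre of the round black knob on top of that gate; moves with the gate, 123 mm above the desk when shut. The knob is 30 mm high, 25 mm in diameter over its lower two thirds with a 30 mm wide rim at its top; 12 mm of free stem lies between it and the bridge below.
- dispenser_long_catch (a point): Middle of the floor of the level catch tray at the foot of that lane, 6 mm above the desk, 101 mm in front of the gate. The tray is 142 mm long and 68 mm wide inside; side walls 16 mm, front wall 18 mm high over the desk.
- gate_short (a joint): The other dispenser's gate, the same mechanism, shut at 0. To be left shut.
- gate_short_knob (a point): Centre of the other gate's knob.
- desk_tray: Low open black desk tray, fixed, 164 (x) x 100 (y) x 18 (z) mm outside, walls 4 mm, floor 4 mm thick. Origin on the desk under its centre, long side along x.
- glue_stick: Glue stick standing on the desk, 28 mm in diameter, 94 mm high, origin at the centre of its foot. A bystander.

How it is judged (in metres and radians):
On the way, in this order (a step that is already met when the one before it is completed fails the run):
1. the long carton's gate is pulled up to its stop (52 of 55 mm or more) for 0.2 s (value of joint gate_long above 0.052 m), for 0.2 s.
2. the gate is shut again (within 4 mm) with the carton lying in the catch tray (value of joint gate_long below 0.004 m and horizontal distance between long_carton and dispenser_long_catch below 0.03 m and height (world z) of long_carton below 0.014 m), for 0.1 s.
At the end, for the whole second after the job is handed in: The longer carton lies released and at rest inside the desk tray: centre within 28 mm along and 30 mm across of the tray's centre, underside on the tray floor (origin below 9 mm), right way up (tilt under 0.08 rad), long side within 0.35 rad of the tray's. Both gates are shut (within 4 mm) (x of long_carton in the frame of desk_tray between -0.028 and 0.028 m and y of long_carton in the frame of desk_tray between -0.03 and 0.03 m and height (world z) of long_carton below 0.009 m and angle between long_carton's own z axis and vertical below 0.08 rad and angle between the y axis of long_carton and the x axis of desk_tray, either way round below 0.35 rad and linear speed of long_carton below 0.02 m/s and value of joint each of gate_long, gate_short below 0.004 m); the robot touches nothing.
It fails at once if the gate is let snap shut (moves down faster than 0.6 m/s) (velocity of joint gate_long below -0.6 m/s).
It fails at once if the carton is dropped into the desk tray (faster than 0.5 m/s less than 30 mm above the desk, over the tray) (horizontal distance between long_carton and desk_tray below 0.07 m and height (world z) of long_carton below 0.03 m and linear speed of long_carton above 0.5 m/s).
It fails at once if the other dispenser's gate is lifted more than 15 mm (value of joint gate_short above 0.015 m).
It fails at once if the shorter carton is moved more than 20 mm (distance of short_carton from where it was at the start of the episode above 0.02 m).
It fails at once if the glue stick is moved more than 30 mm (distance of glue_stick from where it was at the start of the episode above 0.03 m).
It also fails if it takes over 48 s, if anything falls off the work surface, if the arm or the gripper's body presses on something with over 40 N, if the wrist force passes 120 N, or if a joint passes its speed limit or range.

## Working session

There is one attempt and no reset: what is moved stays moved. The work goes in short steps, each a Python script; the robot and the scene stay as the last script left them, time stands still between calls to the robot, and variables do not carry over. Pictures are saved under pics/ and viewed, at most 10 in all, crops included, and the job is handed in when it is done.

```bash
mkdir -p pics; python3 - <<'E'
from station import bot, effector, kin, imaging
import cv2,pickle
d={}
for n in("scene","top"):
    c=imaging.camera(n);d[n]=c;cv2.imwrite(f"pics/{n}0.png",cv2.resize(c["color"],(800,600),interpolation=cv2.INTER_CUBIC))
    print(n,c["fx"],c["fy"],c["cx"],c["cy"],c["k1"]);print(c["pose"])
pickle.dump(d,open("c0.pkl","wb"));s=bot.state();print(s["clock"],s["eef_rot"])
E
```

```text
scene 420.92221343631303 420.92221343631303 258.60870046292547 192.14920755885996 -0.07774534365345045
[[ 5.64280686e-01 -4.40242185e-01  6.98408281e-01 -1.21957950e+02]
 [-8.25272237e-01 -2.77579997e-01  4.91807971e-01 -6.71010569e+02]
 [-2.26504473e-02 -8.53894703e-01 -5.19952684e-01  6.11500750e+02]
 [ 0.00000000e+00  0.00000000e+00  0.00000000e+00  1.00000000e+00]]
top 361.55222245072514 361.55222245072514 254.09249081733014 195.02278090204916 0.015602321833686211
[[ 6.87483728e-04 -9.85711979e-01  1.68438185e-01  4.14363023e+02]
 [-9.99961899e-01  7.88144499e-04  8.69364037e-03 -1.89585019e+02]
 [-8.70217908e-03 -1.68437744e-01 -9.85673880e-01  9.31642393e+02]
 [ 0.00000000e+00  0.00000000e+00  0.00000000e+00  1.00000000e+00]]
0.1 [-9.15024902e-05  1.84837168e-01  9.82769038e-01 -4.81436637e-04]
```

View pics/top0.png

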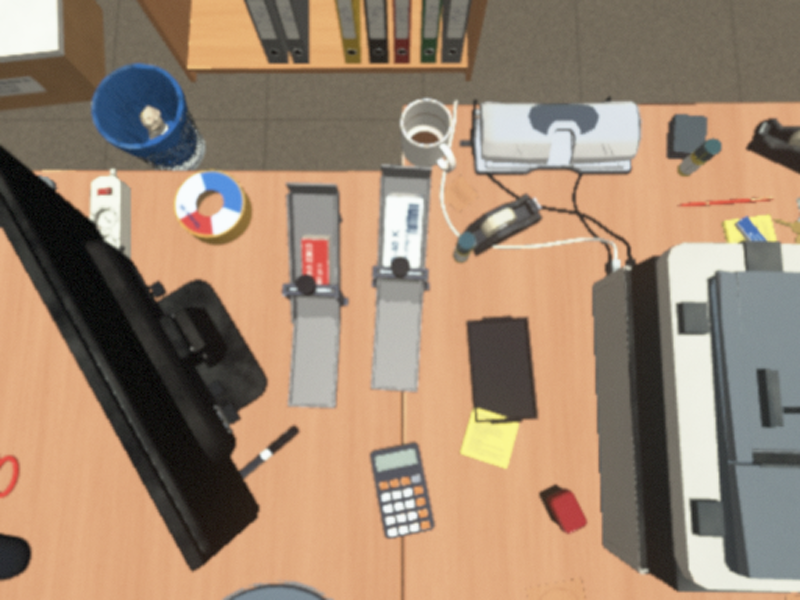

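View pics/scene0.png

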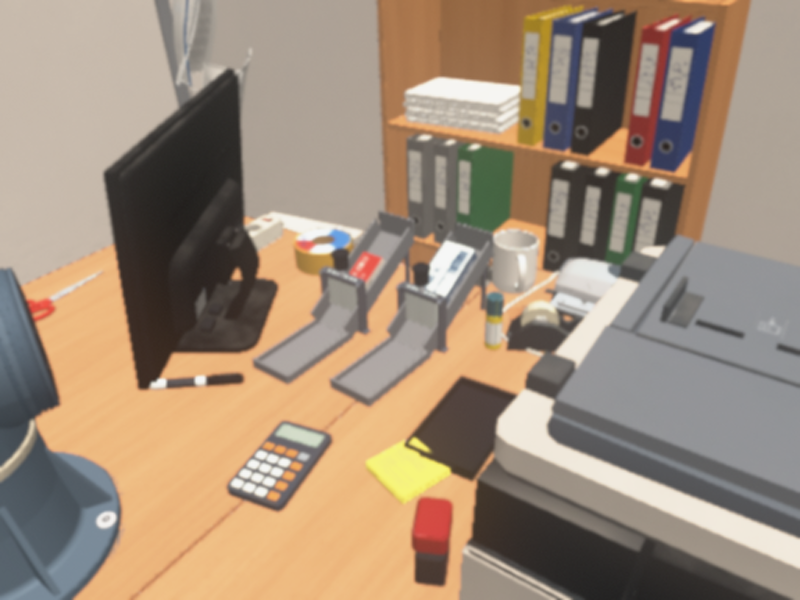

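The top view shows two dispensers. The left one holds the red carton, with its knob at (306,285). The right one holds the white and blue carton, with its knob at (400,267). The black tray is at about (502,369), and the glue stick is at about (466,245). The monitor stands between the arm's start position and the work, so I need its extent as well.

```bash
cat > h.py <<'E'
import cv2,pickle,numpy as np
D=pickle.load(open("c0.pkl","rb"))
def ray(n,p,s=1.5625):
    c=D[n];K=np.array([[c["fx"],0,c["cx"]],[0,c["fy"],c["cy"]],[0,0,1.]])
    u=cv2.undistortPoints(np.array([[[(p[0]+.5)/s-.5,(p[1]+.5)/s-.5]]]),K,np.array([c["k1"],0,0,0]))[0,0]
    T=np.array(c["pose"]);d=T[:3,:3]@[u[0],u[1],1];return T[:3,3],d/np.linalg.norm(d)
def plane(n,p,z):
    o,d=ray(n,p);return o+d*(z-o[2])/d[2]
def tri(a,b):
    o1,d1=ray("top",a);o2,d2=ray("scene",b)
    t=np.linalg.lstsq(np.c_[d1,-d2],o2-o1,rcond=None)[0]
    p,q=o1+t[0]*d1,o2+t[1]*d2;return (p+q)/2,np.linalg.norm(p-q)
E
python3 - <<'E'
from h import *
np.set_printoptions(precision=1,suppress=True)
print("knobL",plane("top",(400,266),138),tri((400,266),(421,267)))
print("knobS",plane("top",(306,284),138),tri((306,284),(341,253)))
for p in((372,388),(416,390)):print("catch front z18",plane("top",p,18))
for p in((382,168),(430,168)):print("back z150",plane("top",p,150))
for p in((468,322),(527,318),(536,417),(478,424)):print("tray z18",plane("top",p,18))
print("glue",plane("top",(466,240),94),tri((466,241),(495,298)))
print("monnear bot",tri((258,512),(145,383)))
print("monnear top",tri((195,568),(112,180)))
o,d=ray("scene",(240,72))
for z in(300,350,400,450,500):print("montop far",o+d*(z-o[2])/d[2])
print("top leftedge",[plane("top",(0,148),z) for z in(50,100,350,450)])
E
```

```text
knobL [ 607.  -186.4  138. ] (array([ 608.2, -187.5,  137. ]), np.float64(2.834457221074351))
knobS [580.7 -51.5 138. ] (array([582.4, -52.3, 135.5]), np.float64(3.4445898918661486))
catch front z18 [ 435.8 -141.1   18. ]
catch front z18 [ 432.6 -211.5   18. ]
back z150 [ 751.3 -160.2  150. ]
back z150 [ 751.1 -230.4  150. ]
tray z18 [ 542.3 -296.8   18. ]
tray z18 [ 548.8 -392.9   18. ]
tray z18 [ 390.6 -401.    18. ]
tray z18 [ 379.6 -309.2   18. ]
glue [ 658.5 -287.4   94. ] (array([ 659.2, -289.1,   88.7]), np.float64(2.6586083423903255))
monnear bot (array([251.3,  25.6,  59.8]), np.float64(7.6846151989901825))
monnear top (array([261.2,   6. , 355.5]), np.float64(8.141232730171156))
montop far [916.6 496.9 300. ]
montop far [749.9 309.4 350. ]
montop far [583.2 122.  400. ]
montop far [416.5 -65.5 450. ]
montop far [ 249.8 -253.   500. ]
top leftedge [array([829.6, 477. ,  50. ]), array([806.1, 439.2, 100. ]), array([688.3, 250.2, 350. ]), array([641.2, 174.6, 450. ])]
```

```bash
cat >> h.py <<'E'
from scipy.spatial.transform import Rotation as R
def quats(yaw):
    out=[]
    for s in(1,-1):
        y=s*np.array([-np.sin(yaw),np.cos(yaw),0]);z=np.array([0,0,-1.]);x=np.cross(y,z)
        q=R.from_matrix(np.c_[x,y,z]).as_quat();out.append(q[[3,0,1,2]])
    return out
YD=np.radians(-3.6);KN=np.array([607.5,-187.,0])
E
python3 - <<'E'
from h import *
from station import bot, effector, kin, imaging
s=bot.state();p=np.array(s["ee_pos"])
bot.servo_line([p[0],p[1],480],vel=200)
j=list(bot.state()["joint_pos"]);print(np.round(j,3))
j[0]=np.arctan2(KN[1],KN[0]);
# choose wrist branch at destination
for q in quats(YD):
    print(kin.solve_ik([KN[0],KN[1],190],q),kin.solve_ik([KN[0],KN[1],127],q))
bot.goto_joints(j);s=bot.state()
print(s["clock"],np.round(s["ee_pos"],1),s["wrist_force"])
E
```

```text
[1.199 0.345 0.748 1.974 0.    1.571]
[-0.2986146   0.51434382  0.24588686  1.30233937  0.         -0.23578275] [-0.2986146   0.53824917  0.1240427   1.15658985  0.         -0.23578275]
[-0.2986146   0.51434382  0.24588686  1.30233937  0.          2.90580991] [-0.2986146   0.53824917  0.1240427   1.15658985  0.          2.90580991]
3.9583 [ 477.7 -146.3  479.7] [ 0.59728518 -0.09925783  0.09057858]
```

```bash
python3 - <<'E'
from h import *
from station import bot, effector, kin, imaging
q=quats(YD)[0]
bot.reach([KN[0],KN[1],200],q)
bot.servo_line([KN[0],KN[1],127],q,vel=80)
effector.command_gripper(10);s=bot.state()
print(s["clock"],np.round(s["ee_pos"],1),s["finger_gap"],s["finger_force"],s["wrist_force"])
cv2.imwrite("pics/grip.png",imaging.camera("scene")["color"][130:250,180:340].repeat(4,0).repeat(4,1))
E
```

```text
7.2 [ 607.6 -188.   127.5] 26.937571274587363 58.59721649725543 [-1.71529458 -6.0933968   3.48676549]
```

View pics/grip.png

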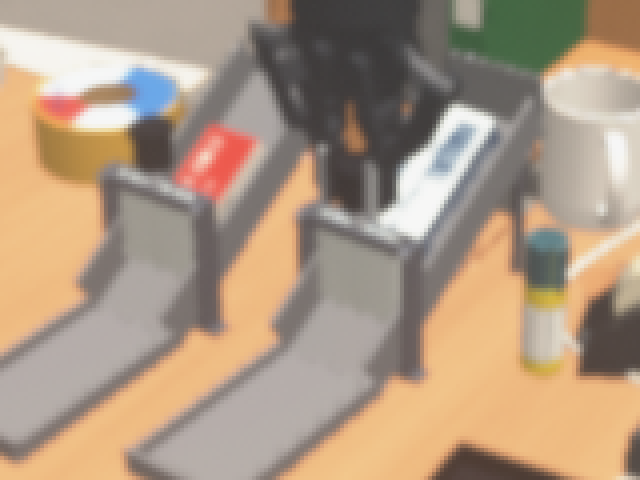

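The fingers hold the knob at about (348,190) in the crop, with a 27 mm gap. I'll lift it now.

```bash
python3 - <<'E'
from h import *
from station import bot, effector, kin, imaging
q=quats(YD)[0]
x,y,z=bot.state()["ee_pos"]
for dz in(54,56):
    bot.servo_line([x,y,127+dz],q,vel=50);s=bot.state();print(np.round(s["ee_pos"],1),s["finger_gap"],np.round(s["wrist_force"],1))
bot.wait(1.3);c=imaging.camera("scene")["color"]
cv2.imwrite("pics/up.png",c[110:270,180:350].repeat(3,0).repeat(3,1))
s=bot.state();print(s["clock"],np.round(s["wrist_force"],1),s["finger_gap"])
E
```

```text
[ 607.4 -188.   180.6] 26.64036755658903 [  1.9  -4.1 -11.3]
[ 607.4 -188.   182.7] 26.71762444986091 [  2.3  -3.9 -11.9]
10.0833 [  2.8  -3.7 -12.6] 26.94273753009954
```

View pics/up.png

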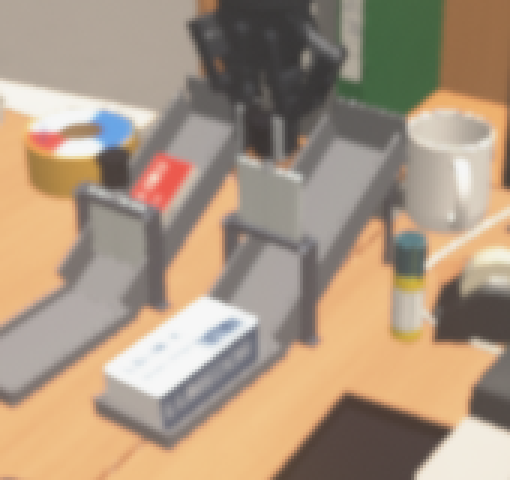

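The carton has slid into the catch tray, centred at about (185,365) in the crop. The force doesn't yet clearly show the stop, so I'll nudge the knob up until it does, then lower it.

```bash
python3 - <<'E'
from h import *
from station import bot, effector, kin, imaging
q=quats(YD)[0]
x,y,z=bot.state()["ee_pos"];z0=183
for i in range(6):
    bot.servo_line([x,y,z0+i+1],q,vel=20);s=bot.state();f=s["wrist_force"][2];print(np.round(s["ee_pos"][2],1),round(f,1),round(s["finger_gap"],2))
    if f<-22:break
bot.wait(.4);s=bot.state();print(np.round(s["ee_pos"][2],1),s["wrist_force"][2])
E
```

```text
182.8 -22.6 26.4
182.8 -22.662213678481038
```

```bash
python3 - <<'E'
from h import *
from station import bot, effector, kin, imaging
q=quats(YD)[0]
x,y,z=bot.state()["ee_pos"]
bot.servo_line([x,y,135],q,vel=45)
for zz in(127.5,126.5,125.5,124.5,123.5):
    bot.servo_line([x,y,zz],q,vel=20);s=bot.state();f=s["wrist_force"][2];print(np.round(s["ee_pos"][2],1),round(f,1),round(s["finger_gap"],2))
    if f>6:break
bot.wait(.2)
effector.command_gripper(80)
bot.servo_line([x,y,200],q,vel=150)
bot.servo_line([x,y,300],q,vel=200)
import time
c=imaging.camera("top");D["top"]=c
import pickle;pickle.dump({"top":c,"scene":imaging.camera("scene")},open("c1.pkl","wb"))
cv2.imwrite("pics/t1.png",cv2.resize(c["color"][120:300,210:370],None,fx=3.3,fy=3.3,interpolation=cv2.INTER_CUBIC))
D1=pickle.load(open("c1.pkl","rb"));cv2.imwrite("pics/s1.png",cv2.resize(D1["scene"]["color"][130:310,180:350],None,fx=3,fy=3,interpolation=cv2.INTER_CUBIC))
print(bot.state()["clock"])
E
```

```text
127.6 -2.4 26.82
127.5 7.8 26.76
14.9
```

View pics/t1.png

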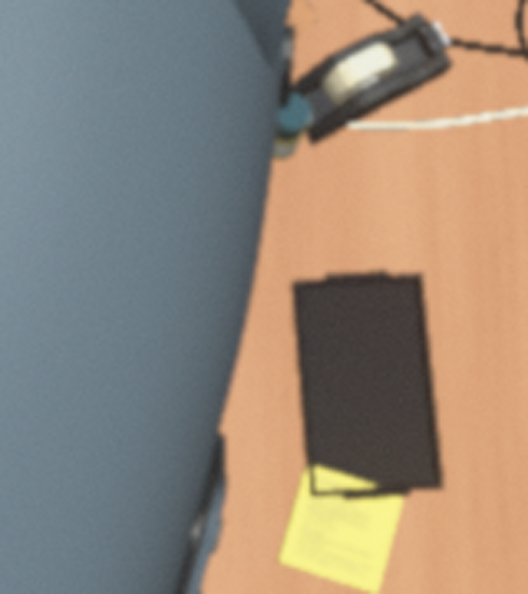

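View pics/s1.png

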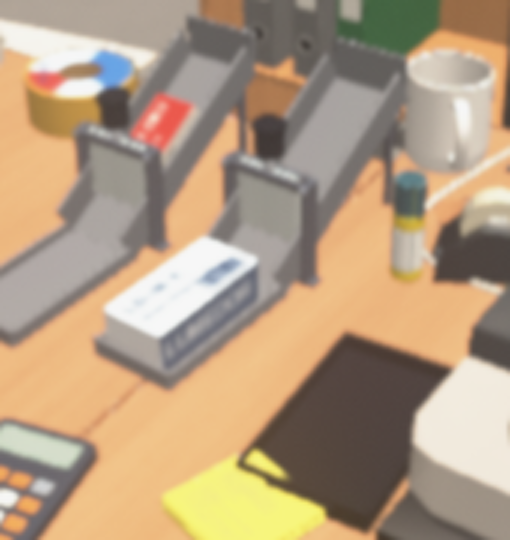

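The gate is shut and the carton lies flat in the catch tray. Its top corners in the scene crop are about (107,308), (203,239), (258,264) and (160,333). The desk tray corners in the top crop are about (295,283), (420,276), (441,487) and (313,494).

```bash
python3 - <<'E'
from h import *
np.set_printoptions(precision=1,suppress=True)
def P(n,p,s,ox,oy,z):
    q=((p[0]+.5)/s+ox,(p[1]+.5)/s+oy);o,d=ray(n,(q[0]-.5,q[1]-.5),1.);return o+d*(z-o[2])/d[2]
a=np.array([P("scene",p,3,180,130,46) for p in((107,308),(203,239),(258,264),(160,333))]);print(a,a.mean(0))
b=np.array([P("top",p,3.3,210,120,18) for p in((295,283),(420,276),(441,487),(313,494))]);print(b,b.mean(0))
for c in(a,b):
    d=(c[1]-c[0]+c[2]-c[3]);e=(c[0]-c[3]+c[1]-c[2]);print(np.degrees(np.arctan2(d[1],d[0])),np.degrees(np.arctan2(e[1],e[0])),np.linalg.norm(d)/2,np.linalg.norm(e)/2)
E
```

```text
[[ 442.5 -151.8   46. ]
 [ 556.9 -158.2   46. ]
 [ 551.3 -215.2   46. ]
 [ 440.  -203.6   46. ]] [ 497.7 -182.2   46. ]
[[ 543.6 -296.1   18. ]
 [ 549.  -392.5   18. ]
 [ 389.4 -402.    18. ]
 [ 384.  -306.2   18. ]] [ 466.5 -349.2   18. ]
-4.5582698100568075 85.71976691780534 113.2274967618039 54.594429268466804
-86.7966350346864 3.526580476604499 96.2253008374058 159.86212991524124
```

```bash
python3 - <<'E'
from h import *
from station import bot, effector, kin, imaging
q=quats(np.radians(-4))[0]
effector.command_gripper(85)
bot.reach([498,-182,150],q)
bot.servo_line([498,-182,46],q,vel=80)
s=bot.state();print(np.round(s["ee_pos"],1),np.round(s["wrist_force"],1))
effector.command_gripper(40);s=bot.state();print(s["finger_gap"],s["finger_force"],np.round(s["wrist_force"],1))
bot.servo_line([498,-182,120],q,vel=80)
qt=quats(np.radians(3.5))[0]
s=bot.state();print(s["finger_gap"],s["clock"],np.round(s["ee_pos"],1),np.round(s["wrist_force"],1))
bot.servo_line([466.5,-349.2,120],qt,vel=80)
cv2.imwrite("pics/hold.png",cv2.resize(imaging.camera("scene")["color"][130:310,180:380],None,fx=3,fy=3,interpolation=cv2.INTER_CUBIC))
s=bot.state();print(s["finger_gap"],s["clock"],np.round(s["ee_pos"],1),np.round(s["wrist_force"],1))
E
```

```text
[ 498.3 -182.1   46.5] [-0.2 -1.   0. ]
53.54606651963982 63.88419985771179 [-1.4  0.2  6.3]
53.91224293559524 18.9333 [ 497.7 -181.9  119.5] [-0.3 -0.5 -0.9]
53.305083070630126 21.2583 [ 466.6 -349.   120. ] [-0.6  0.8 -1.1]
```

View pics/hold.png

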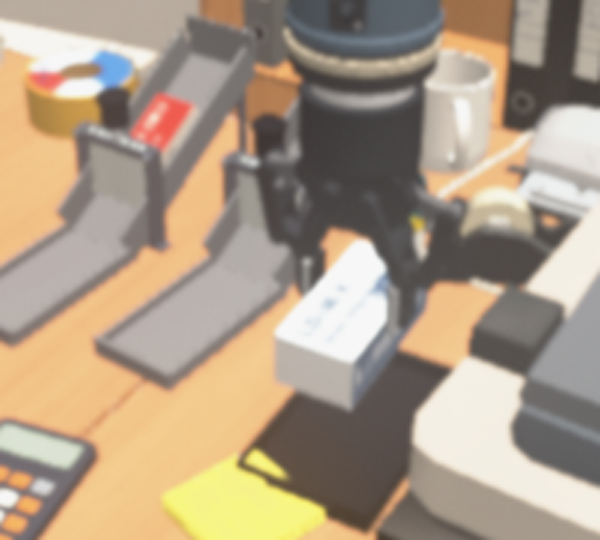

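The carton is held level over the desk tray at about (340,325). I'll lower it slowly until it touches.

```bash
python3 - <<'E'
from h import *
from station import bot, effector, kin, imaging
qt=quats(np.radians(3.5))[0];X,Y=466.5,-349.2
bot.servo_line([X,Y,52],qt,vel=60)
for z in np.arange(49,40,-1):
    bot.servo_line([X,Y,z],qt,vel=20);s=bot.state();f=s["wrist_force"][2];print(np.round(s["ee_pos"][2],1),round(f,1))
    if f>4:break
effector.command_gripper(72);bot.wait(.2)
bot.servo_line([X,Y,70],qt,vel=60)
effector.command_gripper(85)
bot.servo_line([X,Y,200],qt,vel=150)
s=bot.state();print(s["clock"],np.round(s["wrist_force"],1))
cv2.imwrite("pics/end.png",cv2.resize(imaging.camera("scene")["color"][130:310,180:380],None,fx=3,fy=3,interpolation=cv2.INTER_CUBIC))
E
```

```text
48.9 -1.5
48.0 -0.7
46.9 -0.8
45.9 -0.2
44.9 -1.5
44.6 8.9
26.5083 [ 0.7  1.2 -0.2]
```

View pics/end.png

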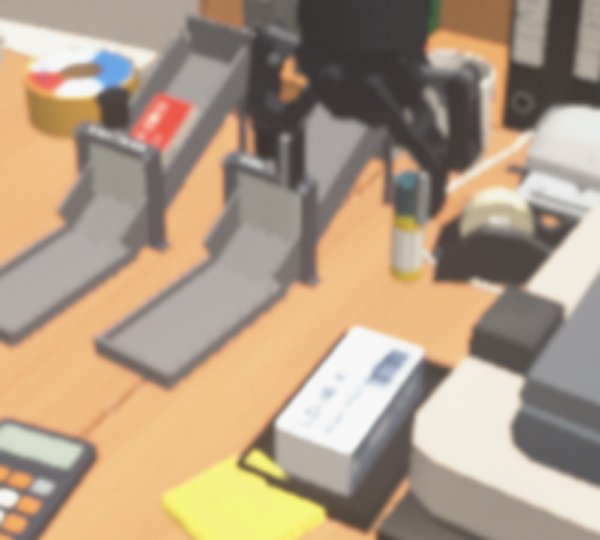

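The carton sits flat and well inside the tray. Its top spans about (277–424, 327–465) in the crop, both gates are shut, and the glue stick is untouched.

```bash
python3 -c "
from station import bot
print(bot.sign_off())"
```

```text
the job is handed in; nothing more can be done
None
```

I handed the job in at about 26.5 s: the long carton lies flat and released in the desk tray, both gates are shut, and the short carton and glue stick look untouched; the sign-off returned no verdict.

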